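# Finish the spring washer stack on a shaker's damper foot

### The arm

A 6-joint arm with a two-finger parallel gripper is mounted at the origin on the work surface. World frame = base frame: x ahead of the robot, y to its left, z up, the work surface at z = 0. Lengths are in m, angles in degrees, forces in N, time in s.
With the tool pointing down it reaches from about 0.35 to 0.875 m from the base axis. Payload 4.2 kg.
Tool frame: the origin (TCP) lies at the very end of the fingers, on their centre line; the grasp point (between the pads) lies 19 mm behind it; z points along the fingers, y is the line along which they close (so a half turn about z gives the same grasp; the last joint's range is limited). The gripper opens to 87 mm and grips with 3 to 60 N. Pads are 19 mm wide; open, the fingers measure 117 mm over their backs; the gripper's body (75 mm by 190 mm) begins 51 mm behind the grasp point.
Start: joints at [83.686, 22.042, 0.453, 0, -68.411, -14.817], TCP at [0.225, 0.583, 0.223] pointing down, gripper open.
Joint ranges: [-179.83, 179.83], [-69.29, 118.12], [-61.27, 80.66], [-181.25, 117.63], [-171.15, -9.14], [-177.46, 177.46]. Speed limits (degrees/s): [159.86, 159.86, 180, 180, 180, 180].

### API

Orientations are given as a 3x3 rotation matrix whose columns are the frame's x, y, z axes.
In Python, from station import sense, cams, r gives the robot as it stands. The module is installed in compiled form; this text tells all that it offers.
- The arm moves only by the tool step_arm, never from a script. Its argument "targets" is text: rows parted by semicolons, each of 4 numbers parted by spaces: the shift along the tool's x, y, z in cm, then the turn about the tool's z in degrees. In form: x y z turn; .... A call has 1 to 12 rows; each row shifts and turns the commanded pose from where the row before left it, along the tool's axes as they then stand; what a row does not reach is not made up. A row lasts 1/12 s, in which the tool goes at most 41.7 mm and 7.16 degrees, less where a joint would pass 70% of its speed; a pose out of reach is approached as far as the arm can. A call with a gripper value outside its range is refused whole. "claw" is the finger opening in cm, from 0 to 8.7, set as the call begins (left out, the last holds). The fingers move at their own pace and stop on an object; the grip force is fixed at half the most. Time passes only in rows, so rows that do not move let the fingers close. It gives the time, the measured TCP pose, the force, the opening and the grip force at its end, in the units of the state.
- sense(): the state, without advancing time (a new reading comes with each control period).
- cams.capture(name): name is "side" or "top"; returns a dict with "frame" (384x512x3 uint8, blue, green, red), "vertical_fov" (degrees; the focal length in pixels is half the picture's height over the tangent of half this angle, whatever the lens; pixels are square), "cx", "cy" (the principal point, pixels), "eye" and "rotation" of the camera in the world. Camera axes: x right, y down, z forward; pixel columns grow to the right and rows downward; lengths in m; the calibration is good to about 2 mm. A picture is of the moment at which its call begins. There is no depth.
- r.finish_job(): hands the job in; it is judged then, once.
The state is a dict: "time_s": time; "joints": joint angles; "joint_velocities": joint speeds; "effort": joint torques, N m; "tcp_pos": TCP position; "ee_rot": TCP orientation; "wrist_force": force on the tool from outside, world axes, zero at the start; "moment": the same for the moment, N m; "gripper_width": opening from 0.0 (shut) to 1.0 (fully open); "gripper_force": force on a finger pad.
Only numpy, scipy, OpenCV 4.12 (cv2) and the standard library are available. Lean on these libraries where they do the work, as an engineer would, in place of code of your own. Each camera call takes 0.05 s, during which the arm holds its last target. There are 200 camera calls.

### The job

On the lab bench stands a damper foot of the incubator shaker: an upright post with a conical spring washer, dished side up, already fixed at its bottom. Thread the large conical washer that lies crown up onto the post first, so that it rests rim to rim on the fixed one, then the large conical washer that lies dished side up, crown to crown on top of it. Keep each washer the way up it lies and leave both stacked level on the post; the flat washer and the small conical washer are not needed.

Things in the scene. Friction and masses are not known exactly. Their poses are not given: they have to be found in the camera images.
- washer_crown_up: Loose steel conical washer, 58 mm across, 18 mm high, 28 mm through hole, 0.14 kg. Lies on its wide flat rim, narrow crown (41 mm across) up; the upright rim edge to grip is 0 to 8 mm above its underside, the side slopes in above. Origin: on its axis at its underside; z up. Lies in one of four spots; others hold the dished-up one, a flat washer (58 mm, 5 mm thick) and a small conical one (42 mm).
- washer_dish_up: The same steel conical washer (58 mm across, 18 mm high, 28 mm through hole, 0.14 kg) lying loose the other way up: narrow crown (41 mm across) on the bench, wide rim up, showing a dish with the hole in its middle. The upright rim edge to grip is 10 to 18 mm above its underside. Origin: on its axis at its underside; z up as it lies.
- foot_seat (a point): Point on the fixed foot's upright axis, 28 mm above the bench, level with the top rim of the fixed dished washer: the first washer's underside rests here, the second's 18 mm higher. Foot: dark steel disc, 100 mm across, 10 mm thick; on it the fixed washer (58 mm across); an aluminium post 20 mm thick ends 52 mm above this point, its last 14 mm tapering to 8 mm.
Mind the look-alikes: they are no part of the job. Leave any green look-alike of the washer_crown_up alone.

How it is judged:
By the outcome, as a careful person would: the job done as asked, in the order asked, and still so for the second after the job is handed in, with the robot touching nothing.
It also fails if it takes over 50 s, if anything falls off the work surface, if the arm or the gripper's body presses on something with over 40 N, if the wrist force passes 120 N, or if a joint passes its speed limit or range.

## Working session

There is one attempt and no reset: what is moved stays moved. The work goes in short steps, Python scripts to look and compute and a tool call to move; the robot and the scene stay as the last step left them, time stands still between calls to the robot, and variables do not carry over. Pictures are saved under pics/ and viewed, at most 10 in all, crops included, and the job is handed in when it is done.

Besides the shell and the picture viewer there is one more tool, called after "Emit:" as name(argument=value, ...) on one line, values as JSON. step_arm: Moves the arm, as the interface text tells. Its arguments: {"type":"object","properties":{"targets":{"type":"string"},"claw":{"type":"number"}},"required":["targets"]}

```bash
mkdir -p pics; cat > h.py <<'E'
import numpy as np, cv2, json
from station import sense, cams, r
def cap(n,f):
    c=cams.capture(n); cv2.imwrite(f,c["frame"]); return c
def ray(c,u,v):
    h=c["frame"].shape[0]; f=h/2/np.tan(np.radians(c["vertical_fov"])/2)
    d=np.array(c["rotation"])@np.array([(u-c["cx"])/f,(v-c["cy"])/f,1]); return np.array(c["eye"]),d
def at_z(c,u,v,z):
    e,d=ray(c,u,v); return e+d*(z-e[2])/d[2]
def proj(c,p):
    h=c["frame"].shape[0]; f=h/2/np.tan(np.radians(c["vertical_fov"])/2)
    q=np.array(c["rotation"]).T@(np.array(p)-c["eye"]); return f*q[:2]/q[2]+[c["cx"],c["cy"]]
E
python3 - <<'E'
from h import *
for n in("top","side"):
    c=cap(n,f"pics/{n}0.png"); print(n,c["vertical_fov"],c["cx"],c["cy"],c["eye"],np.round(c["rotation"],3).tolist())
s=sense(); print(s["time_s"],s["tcp_pos"],np.round(s["ee_rot"],3).tolist(),s["gripper_width"])
E
```

```text
top 49.874602666006346 258.04302086723976 197.98112404175416 [ 0.34377934 -0.02663596  0.94666862] [[-0.001, -0.982, 0.187], [-1.0, 0.002, 0.007], [-0.007, -0.187, -0.982]]
side 55.91195123742176 252.0240789134884 190.0495490176558 [ 0.14860201 -0.76480494  0.596071  ] [[0.88, -0.278, 0.385], [-0.475, -0.498, 0.726], [-0.01, -0.822, -0.57]]
0.1 [0.22506034 0.58250312 0.22153357] [[0.933, -0.361, -0.001], [-0.361, -0.933, -0.002], [0.0, 0.002, -1.0]] 1.0029462578727468
```

View pics/top0.png

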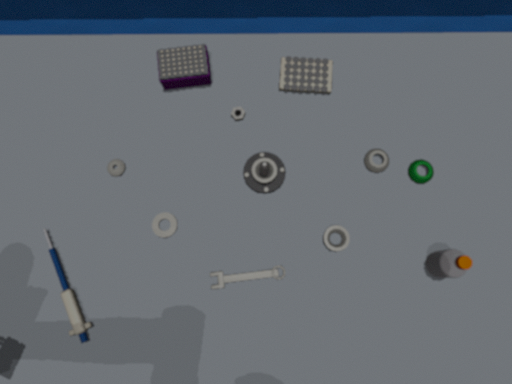

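View pics/side0.png

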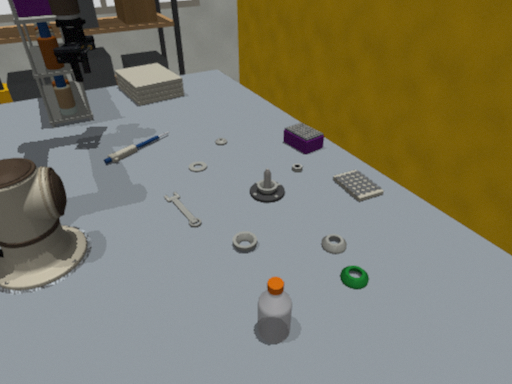

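Top view candidates: (377,160) grey with a narrow crown up, fits washer_crown_up. (336,238) shows a wide rim and dish, fits washer_dish_up. (164,224) is the flat washer, (116,167) the small conical one, (421,171) the green look-alike. The foot is at (264,172). I'll confirm these in an enlarged crop.

```bash
python3 - <<'E'
from h import *
t=cv2.imread("pics/top0.png"); s=cv2.imread("pics/side0.png")
def crop(i,u,v,k=22,o=260): return cv2.resize(i[v-k:v+k,u-k:u+k],(o,o),interpolation=cv2.INTER_CUBIC)
m=np.vstack([np.hstack([crop(t,377,160),crop(t,336,238),crop(t,264,170,24)]),np.hstack([crop(s,334,243),crop(s,245,242),crop(s,267,185,24)])])
cv2.imwrite("pics/crops.png",m)
E
```

```text
(no output)
```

View pics/crops.png

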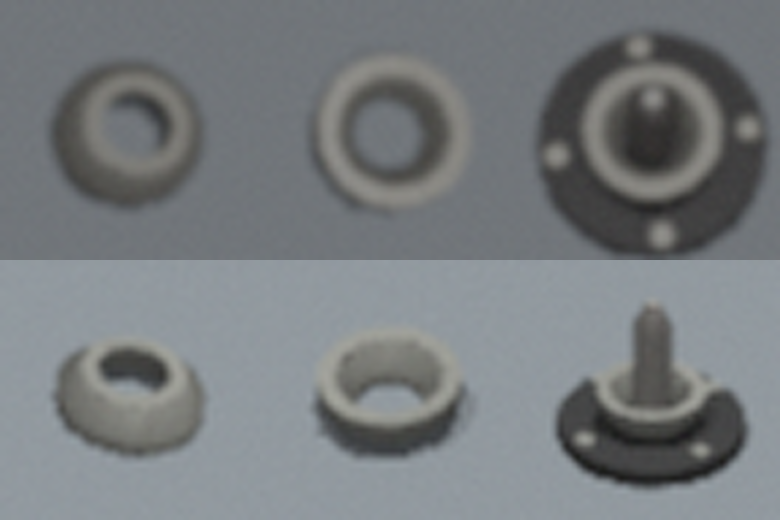

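Crops confirm it: top left is crown up, top middle is dished up, and on the right is the foot with its post. Next I locate them in both views.

```bash
cat > fit.py <<'E'
from h import *
from scipy.optimize import minimize
def ring(x,y,rad,z,n=60):
    a=np.linspace(0,2*np.pi,n,False); return np.c_[x+rad*np.cos(a),y+rad*np.sin(a),np.full(n,z)]
def prof(up,z0=0): # radius,z silhouette
    return [(.029,0),(.029,.008),(.0205,.018)] if up else [(.0205,0),(.029,.010),(.029,.018)]
def hullc(c,x,y,p):
    P=np.vstack([ring(x,y,a,b) for a,b in p]); q=np.array([proj(c,i) for i in P]).astype(np.float32)
    return cv2.convexHull(q)[:,0]
def contrast(c,x,y,p,g):
    # mean gradient strength along projected silhouette
    h=hullc(c,x,y,p); h=np.array([h[i]+(h[(i+1)%len(h)]-h[i])*t for i in range(len(h)) for t in (0,.5)],np.float32)
    return cv2.remap(g,h[:,:1].copy(),h[:,1:].copy(),cv2.INTER_LINEAR).mean()
def grad(c):
    f=cv2.GaussianBlur(cv2.cvtColor(c["frame"],cv2.COLOR_BGR2GRAY).astype(np.float32),(0,0),1.0)
    return np.hypot(cv2.Sobel(f,-1,1,0),cv2.Sobel(f,-1,0,1))
def fit(cs,x0,p):
    gs=[grad(c) for c in cs]
    F=lambda q,k:-sum(contrast(cs[i],q[0],q[1],p,gs[i]) for i in k)
    out=[]
    for k in ([*range(len(cs))],*[[i] for i in range(len(cs))]):
        m=minimize(F,x0[:2],args=(k,),method="Nelder-Mead",options=dict(initial_simplex=np.array([x0[:2],x0[:2]+[.006,0],x0[:2]+[0,.006]]),xatol=1e-4))
        out.append(np.round(np.r_[m.x,-m.fun],4).tolist())
    return out
E
python3 - <<'E'
from fit import *
cs=[cams.capture("top"),cams.capture("side")]
U=lambda x,y,u0,v0,s:((x+.5)/s-.5+u0,(y+.5)/s-.5+v0)
a,b=260/44,260/48
e={"crown":(*U(127,134,355,138,a),.004),"dish":(*U(393-260,131,314,216,a),.018),"rim":(*U(653-520,133,240,146,b),.028),"disc":(*U(652-520,143,240,146,b),.010),"tip":(*U(653-520,90,240,146,b),.08)}
for k,(u,v,z) in e.items(): print(k,np.round(at_z(cs[0],u,v,z),4))
e2={"dish":(*U(391-260,377-260,223,220,a),.018),"tip":(*U(653-520,303-260,243,161,b),.08),"rim":(*U(652-520,391-260,243,161,b),.028)}
for k,(u,v,z) in e2.items(): print("side",k,np.round(at_z(cs[1],u,v,z),4))
print(fit(cs,at_z(cs[0],*e["crown"]),prof(1)))
print(fit(cs,at_z(cs[0],*e["dish"]),prof(0)))
print(fit(cs,at_z(cs[0],*e["disc"]),[(.05,0),(.05,.01)]))
E
```

```text
crown [ 0.6128 -0.2985  0.004 ]
dish [ 0.4289 -0.1951  0.018 ]
rim [ 0.5833 -0.0341  0.028 ]
disc [ 0.5835 -0.0338  0.01  ]
tip [ 0.5875 -0.0337  0.08  ]
side dish [ 0.4282 -0.1989  0.018 ]
side tip [ 0.5828 -0.037   0.08  ]
side rim [ 0.5818 -0.039   0.028 ]
[[0.6093, -0.3011, 150.6375], [0.6129, -0.2986, 63.4002], [0.6081, -0.3027, 106.9575]]
[[0.4321, -0.1886, 119.7957], [0.4279, -0.1864, 47.0878], [0.4318, -0.1892, 77.2241]]
[[0.5834, -0.0348, 277.4836], [0.5835, -0.0335, 103.7445], [0.5832, -0.0359, 177.703]]
```

Crown-up is at about (0.611,-0.300), dish-up at (0.4285,-0.197) and the foot at (0.583,-0.035). I go above the first washer.

Emit:
step_arm(targets="2.83 2.85 0 0; 2.83 2.85 0 0; 2.83 2.85 0 0; 2.83 2.85 0 0; 2.83 2.85 0 0; 2.83 2.85 0 0; 2.83 2.85 0 0; 2.83 2.85 0 0; 2.83 2.85 0 0; 2.83 2.85 0 0; 2.83 2.85 0 0; 2.83 2.85 0 0", claw=8.7)

```text
time_s: 1.2
tcp_pos: [0.4189, 0.1396, 0.2228]
ee_rot: [[0.933, -0.36, 0.001], [-0.36, -0.933, 0.0], [0.0, -0.001, -1.0]]
wrist_force: [0.5, 1.4, -0.2]
gripper_width: 0.999
gripper_force: 0.0
```

Emit:
step_arm(targets="2.83 2.85 0 0; 2.83 2.85 0 0; 2.83 2.85 0 0; 2.83 2.85 0 0; 2.83 2.85 0 0; 2.83 2.85 0 0; 2.83 2.85 0 0; 2.83 2.85 0 0; 2.83 2.85 0 0; 2.83 2.85 0 0; 2.83 2.85 0 0; 2.83 2.85 0 0")

```text
time_s: 2.2
tcp_pos: [0.6125, -0.3019, 0.2222]
ee_rot: [[0.933, -0.361, -0.001], [-0.361, -0.933, 0.0], [-0.001, -0.0, -1.0]]
wrist_force: [1.2, 1.5, 0.7]
gripper_width: 0.999
gripper_force: 0.0
```

Emit:
step_arm(targets="0 0 0 7; 0 0 0 7; 0 0 0 7; 0 0 0 7; 0 0 0 7; 0 0 0 7; 0 0 0 7; 0 0 0 7; 0 0 0 7; 0 0 0 6; 0 0 0 0; 0 0 0 0")

```text
time_s: 3.2
tcp_pos: [0.6121, -0.2998, 0.2222]
ee_rot: [[0.0, -1.0, -0.001], [-1.0, -0.0, 0.0], [-0.0, 0.001, -1.0]]
wrist_force: [-0.2, 0.6, -0.1]
gripper_width: 1.002
gripper_force: 0.0
```

```bash
python3 -c "
from h import *
s=sense(); print(s['time_s'],s['tcp_pos'],np.round(s['ee_rot'],4).tolist(),s['joints'],s['wrist_force'])"
```

```text
3.2 [ 0.61211897 -0.29984353  0.22224148] [[0.0004, -1.0, -0.0005], [-1.0, -0.0004, 0.0002], [-0.0002, 0.0005, -1.0]] [-1.25417568e+01  2.76618033e+01  9.39458882e+00 -6.61861363e-03
 -7.17644644e+01  1.25663996e+01] [-0.23515881  0.62290366 -0.13670588]
```

Emit:
step_arm(targets="0 0 3.5 0; 0 0 3.5 0; 0 0 3.5 0; 0 0 3.5 0; 0 0 2.2 0; 0 0 0 0; 0 0 0 0")

```text
time_s: 3.78
tcp_pos: [0.6118, -0.2999, 0.0596]
ee_rot: [[-0.0, -1.0, -0.003], [-1.0, 0.0, 0.0], [-0.0, 0.003, -1.0]]
wrist_force: [0.7, -0.7, 1.1]
gripper_width: 1.001
gripper_force: 0.0
```

```bash
python3 - <<'E'
from h import *
s=sense();p=s["tcp_pos"];print(p)
ims=[]
for n in("top","side"):
    c=cams.capture(n); u=proj(c,p); print(n,u)
    a,b=[int(i) for i in proj(c,[.612,-.3,.01])]; k=34
    i=c["frame"][b-k:b+k,a-k:a+k]; ims.append(cv2.resize(i,(400,400),interpolation=cv2.INTER_CUBIC)); print(a-k,b-k)
cv2.imwrite("pics/near1.png",np.hstack(ims))
E
```

```text
[ 0.61176437 -0.29993024  0.0595617 ]
top [383.5782458  153.80400912]
343 125
side [336.57277402 225.59078857]
300 207
```

View pics/near1.png

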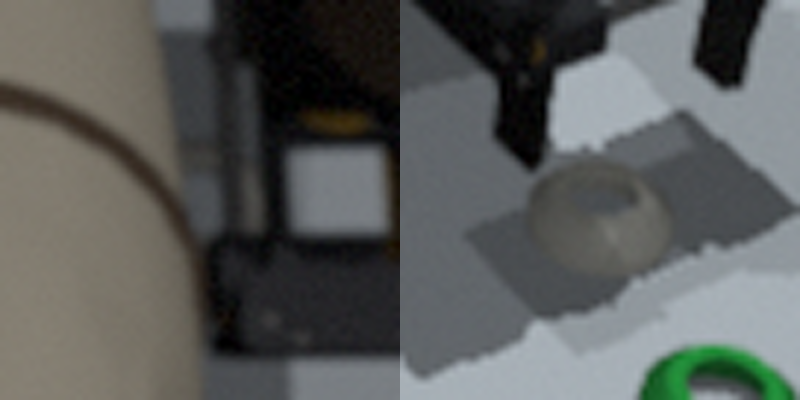

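The side crop shows the open fingers, near tip (530,165) and far tip (725,88), straddling the washer at (600,215). I descend and grip.

Emit:
step_arm(targets="0 0 1.5 0; 0 0 1.5 0; 0 0 1.5 0; 0 0 0.8 0; 0 0 0.35 0; 0 0 0 0; 0 0 0 0")

```text
time_s: 4.47
tcp_pos: [0.6132, -0.3002, 0.0055]
ee_rot: [[-0.002, -1.0, 0.002], [-1.0, 0.002, -0.001], [0.001, -0.002, -1.0]]
wrist_force: [0.3, 0.3, 0.3]
gripper_width: 0.995
gripper_force: 0.0
```

Emit:
step_arm(targets="0 0 0 0; 0 0 0 0; 0 0 0 0; 0 0 0 0; 0 0 0 0; 0 0 0 0; 0 0 0 0; 0 0 0 0; 0 0 0 0; 0 0 0 0", claw=5)

```text
time_s: 5.3
tcp_pos: [0.6125, -0.3, 0.0043]
ee_rot: [[-0.002, -1.0, 0.001], [-1.0, 0.002, -0.0], [0.0, -0.001, -1.0]]
wrist_force: [0.5, -0.1, 1.7]
gripper_width: 0.648
gripper_force: 30.0
```

Emit:
step_arm(targets="0 0 -0.5 0; 0 0 -1.5 0; 0 0 -3 0; 0 0 -4 0; 0 0 -4 0; 0 0 -2 0; 0 0 0 0; 0 0 0 0")

```text
time_s: 5.97
tcp_pos: [0.6123, -0.2997, 0.1554]
ee_rot: [[-0.003, -1.0, 0.002], [-1.0, 0.003, 0.0], [-0.0, -0.002, -1.0]]
wrist_force: [-0.5, 0.6, -2.1]
gripper_width: 0.647
gripper_force: 30.0
```

```bash
python3 - <<'E'
from h import *
s=sense();p=s["tcp_pos"];print(p,s["gripper_width"],s["wrist_force"],s["moment"])
ims=[]
for n in("top","side"):
    c=cams.capture(n); u=proj(c,p); 
    a,b=[int(i) for i in u]; k=34
    i=c["frame"][b-k:b+k,a-k:a+k]; ims.append(cv2.resize(i,(400,400),interpolation=cv2.INTER_CUBIC)); print(n,u,a-k,b-k)
cv2.imwrite("pics/held1.png",np.hstack(ims))
E
```

```text
[ 0.61228332 -0.29972662  0.15543261] 0.6465569379631704 [-0.51040916  0.62559008 -2.07611434] [ 0.09789353  0.05153085 -0.0391977 ]
top [397.42853803 139.56384046] 363 105
side [342.27134106 190.85212738] 308 156
```

View pics/held1.png

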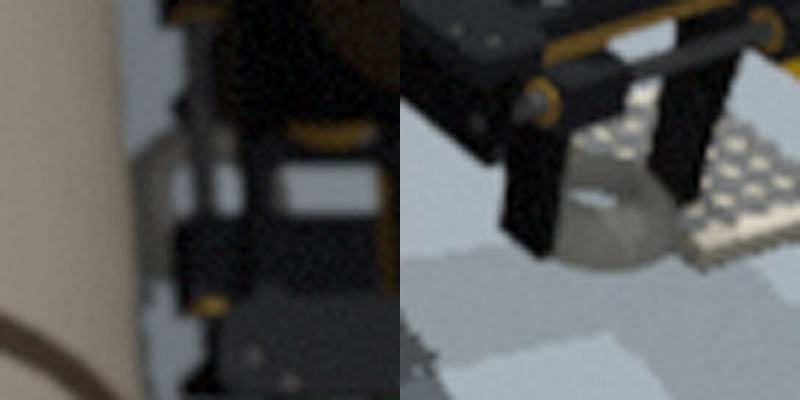

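```bash
python3 - <<'E'
from fit import *
c=cams.capture("side"); p=sense()["tcp_pos"]
print("obs right 357.0 bottom 202.3 at 343.7")
for dz in(-.005,-.002):
  for d in(-.01,-.006,-.003,0,.003,.006):
    h=hullc(c,p[0],p[1]+d,[(a,b+p[2]+dz) for a,b in prof(1)]); print(dz,d,np.round([h[:,0].max(),h[h[:,1].argmax()][0],h[:,1].max()],1))
E
```

```text
obs right 357.0 bottom 202.3 at 343.7
-0.005 -0.01 [358.8 346.7 205.1]
-0.005 -0.006 [357.5 345.4 204.1]
-0.005 -0.003 [356.5 344.4 203.3]
-0.005 0 [355.6 343.4 202.5]
-0.005 0.003 [354.6 342.5 201.8]
-0.005 0.006 [353.6 341.5 201. ]
-0.002 -0.01 [359.1 346.9 203.9]
-0.002 -0.006 [357.7 345.6 202.9]
-0.002 -0.003 [356.8 344.6 202.1]
-0.002 0 [355.8 343.6 201.4]
-0.002 0.003 [354.8 342.7 200.6]
-0.002 0.006 [353.8 341.7 199.9]
```

Held level and centred within about 2 mm; the side crop has the washer edge at (688,220) and bottom at (610,272). I move above the post.

Emit:
step_arm(targets="-1.5 0.2 0 0; -3.5 0.4 0 0; -3.5 0.4 0 0; -3.5 0.4 0 0; -3.5 0.4 0 0; -3.5 0.4 0 0; -3.5 0.4 0 0; -2.5 0.3 0 0; -1.5 0 0 0; 0 0 0 0; 0 0 0 0")

```text
time_s: 7.03
tcp_pos: [0.583, -0.0337, 0.153]
ee_rot: [[-0.0, -1.0, -0.002], [-1.0, 0.0, -0.0], [0.0, 0.002, -1.0]]
wrist_force: [0.4, -0.4, -2.0]
gripper_width: 0.644
gripper_force: 30.0
```

Emit:
step_arm(targets="0 0 2 0; 0 0 2 0; 0 0 1.5 0; 0 0 0.8 0; 0 0 0 0; 0 0 0 0")

```text
time_s: 7.53
tcp_pos: [0.5839, -0.0356, 0.0908]
ee_rot: [[-0.003, -1.0, -0.001], [-1.0, 0.003, -0.001], [0.001, 0.001, -1.0]]
wrist_force: [1.1, -0.4, -1.1]
gripper_width: 0.649
gripper_force: 30.0
```

```bash
python3 - <<'E'
from h import *
s=sense();p=s["tcp_pos"];print(p,s["gripper_width"],s["wrist_force"])
ims=[]
for n in("side","top"):
    c=cams.capture(n); u=proj(c,p); 
    a,b=[int(i) for i in u]; k=34
    i=c["frame"][b-k:b+k,a-k:a+k]; ims.append(cv2.resize(i,(400,400),interpolation=cv2.INTER_CUBIC)); print(n,u,a-k,b-k, proj(c,[.583,-.035,.08]))
cv2.imwrite("pics/post1.png",np.hstack(ims))
E
```

```text
[ 0.58387297 -0.03555054  0.09081217] 0.6491650573821989 [ 1.06391073 -0.43884098 -1.07504738]
side [267.287561   164.79643907] 233 130 [266.85542601 168.18616941]
top [265.03417705 162.46706637] 231 128 [264.73619699 164.20760297]
```

View pics/post1.png

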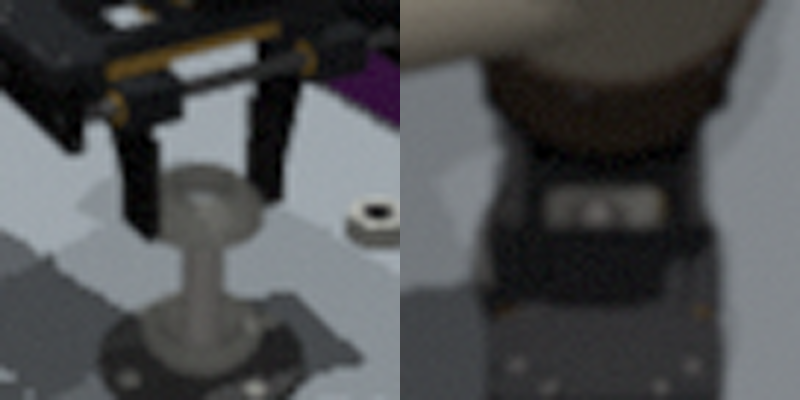

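Washer hole (205,185) is centred on the post axis (x≈203), and the post shows mid-hole in the top view. I lower it with force feedback.

Emit:
step_arm(targets="0 0 1 0; 0 0 1 0; 0 0 1 0; 0 0 1 0; 0 0 0.8 0; 0 0 0.4 0; 0 0 0.2 0; 0 0 0 0; 0 0 0 0")

```text
time_s: 8.38
tcp_pos: [0.5842, -0.0348, 0.0372]
ee_rot: [[-0.002, -1.0, 0.0], [-1.0, 0.002, -0.0], [0.0, -0.0, -1.0]]
wrist_force: [0.4, -0.3, -1.8]
gripper_width: 0.644
gripper_force: 30.0
```

Emit:
step_arm(targets="0 0 0.2 0; 0 0 0.1 0; 0 0 0.1 0; 0 0 0 0; 0 0 0 0")

```text
time_s: 8.8
tcp_pos: [0.5839, -0.0348, 0.0331]
ee_rot: [[-0.002, -1.0, 0.0], [-1.0, 0.002, 0.0], [-0.0, -0.0, -1.0]]
wrist_force: [0.2, -0.1, -2.0]
gripper_width: 0.643
gripper_force: 30.0
```

Emit:
step_arm(targets="0 0 0.1 0; 0 0 0.05 0; 0 0 0 0; 0 0 0 0")

```text
time_s: 9.13
tcp_pos: [0.5841, -0.0348, 0.0322]
ee_rot: [[-0.002, -1.0, 0.001], [-1.0, 0.002, -0.0], [0.0, -0.001, -1.0]]
wrist_force: [-1.6, 0.8, 4.2]
gripper_width: 0.647
gripper_force: 30.0
```

Contact felt. I release and rise.

Emit:
step_arm(targets="0 0 0 0; 0 0 0 0; 0 0 0 0; 0 0 0 0; 0 0 0 0; 0 0 0 0; 0 0 0 0; 0 0 0 0", claw=8.7)

```text
time_s: 9.8
tcp_pos: [0.5838, -0.0348, 0.0315]
ee_rot: [[-0.002, -1.0, -0.0], [-1.0, 0.002, -0.0], [0.0, 0.0, -1.0]]
wrist_force: [0.8, -0.2, -0.2]
gripper_width: 0.996
gripper_force: 0.0
```

Emit:
step_arm(targets="0 0 -1 0; 0 0 -2 0; 0 0 -3 0; 0 0 -3.5 0; 0 0 -3 0; 0 0 0 0; 0 0 0 0")

```text
time_s: 10.38
tcp_pos: [0.5851, -0.0346, 0.1597]
ee_rot: [[-0.002, -1.0, 0.006], [-1.0, 0.002, 0.001], [-0.001, -0.006, -1.0]]
wrist_force: [0.5, -0.0, -0.4]
gripper_width: 1.004
gripper_force: 0.0
```

Emit:
step_arm(targets="1 1 0 0; 2.5 2.4 0 0; 2.5 2.4 0 0; 2.5 2.4 0 0; 2.5 2.4 0 0; 2.5 2.4 0 0; 1.8 1.6 0 0; 1 1 0 0; 0 0 0 0; 0 0 0 0")

```text
time_s: 11.22
tcp_pos: [0.4267, -0.1978, 0.1561]
ee_rot: [[-0.004, -1.0, -0.001], [-1.0, 0.004, 0.0], [-0.0, 0.001, -1.0]]
wrist_force: [1.0, -0.1, 0.3]
gripper_width: 0.999
gripper_force: 0.0
```

Emit:
step_arm(targets="0 0 3 0; 0 0 3 0; 0 0 2.5 0; 0 0 1.5 0; 0 0 0 0; 0 0 0 0; 0 0 0 0")

```text
time_s: 11.8
tcp_pos: [0.4289, -0.1972, 0.0573]
ee_rot: [[-0.001, -1.0, 0.002], [-1.0, 0.001, -0.0], [0.0, -0.002, -1.0]]
wrist_force: [0.1, 0.1, -0.7]
gripper_width: 1.0
gripper_force: 0.0
```

```bash
python3 - <<'E'
from h import *
s=sense();p=s["tcp_pos"];print(p)
c=cams.capture("side"); ims=[]
for q in([.4285,-.1975,.02],[.583,-.035,.04]):
    a,b=[int(i) for i in proj(c,q)]; k=34
    ims.append(cv2.resize(c["frame"][b-k:b+k,a-k:a+k],(400,400),interpolation=cv2.INTER_CUBIC)); print(a-k,b-k)
print(proj(c,p))
cv2.imwrite("pics/near2.png",np.hstack(ims))
E
```

```text
[ 0.42891761 -0.19719701  0.05727708]
210 204
232 146
[244.30542159 226.05914867]
```

View pics/near2.png

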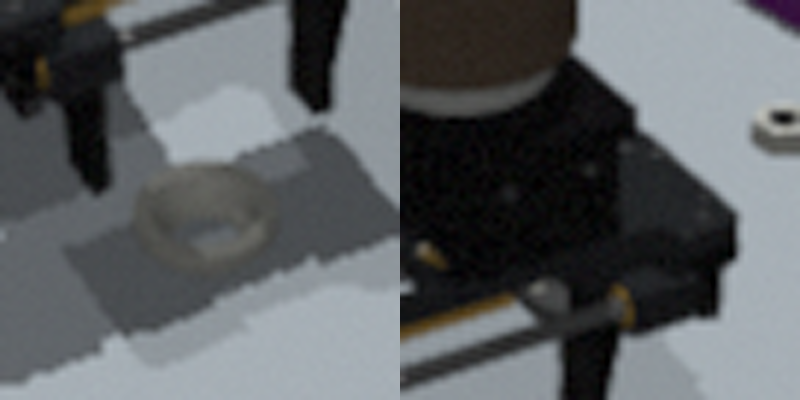

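Fingers (95,190) and (315,105) straddle the dished washer (205,215); the foot is hidden behind the arm. I descend and grip.

Emit:
step_arm(targets="0 0 1.5 0; 0 0 1.5 0; 0 0 1.2 0; 0 0 0.6 0; 0 0 0.3 0; 0 0 0 0; 0 0 0 0")

```text
time_s: 12.43
tcp_pos: [0.4282, -0.1975, 0.0063]
ee_rot: [[-0.002, -1.0, 0.002], [-1.0, 0.002, -0.0], [0.0, -0.002, -1.0]]
wrist_force: [0.0, -0.3, -0.0]
gripper_width: 0.998
gripper_force: 0.0
```

Emit:
step_arm(targets="0 0 0 0; 0 0 0 0; 0 0 0 0; 0 0 0 0; 0 0 0 0; 0 0 0 0; 0 0 0 0; 0 0 0 0; 0 0 0 0", claw=5)

```text
time_s: 13.18
tcp_pos: [0.428, -0.1975, 0.0058]
ee_rot: [[-0.002, -1.0, 0.001], [-1.0, 0.002, -0.0], [0.0, -0.001, -1.0]]
wrist_force: [1.0, 0.7, 1.2]
gripper_width: 0.649
gripper_force: 30.0
```

Emit:
step_arm(targets="0 0 -0.5 0; 0 0 -1.5 0; 0 0 -3 0; 0 0 -4 0; 0 0 -4 0; 0 0 -2 0; 0 0 0 0; 0 0 0 0")

```text
time_s: 13.85
tcp_pos: [0.427, -0.1972, 0.1562]
ee_rot: [[-0.003, -1.0, 0.001], [-1.0, 0.003, 0.001], [-0.001, -0.001, -1.0]]
wrist_force: [-0.1, -0.9, -2.9]
gripper_width: 0.649
gripper_force: 30.0
```

```bash
python3 - <<'E'
from fit import *
s=sense();p=s["tcp_pos"];print(p,s["gripper_width"],s["wrist_force"])
c=cams.capture("side"); ims=[]
for q in(p,[.583,-.035,.04]):
    a,b=[int(i) for i in proj(c,q)]; k=34
    ims.append(cv2.resize(c["frame"][b-k:b+k,a-k:a+k],(400,400),interpolation=cv2.INTER_CUBIC)); print(a-k,b-k)
    if len(ims)==1:
      for d in(-.006,-.003,0,.003,.006):
        h=hullc(c,p[0],p[1]+d,[(e,f+p[2]-.005) for e,f in prof(0)]); h=(h-[a-k,b-k])*400/68; print(d,np.round([h[:,0].max(),h[h[:,1].argmax()][0],h[:,1].max()]))
cv2.imwrite("pics/held2.png",np.hstack(ims))
E
```

```text
[ 0.42698211 -0.19717254  0.15615515] 0.6486114981081448 [-0.14462481 -0.93363323 -2.88573631]
208 156
-0.006 [291. 208. 258.]
-0.003 [287. 204. 254.]
0 [283. 200. 249.]
0.003 [279. 196. 245.]
0.006 [275. 193. 241.]
232 146
```

View pics/held2.png

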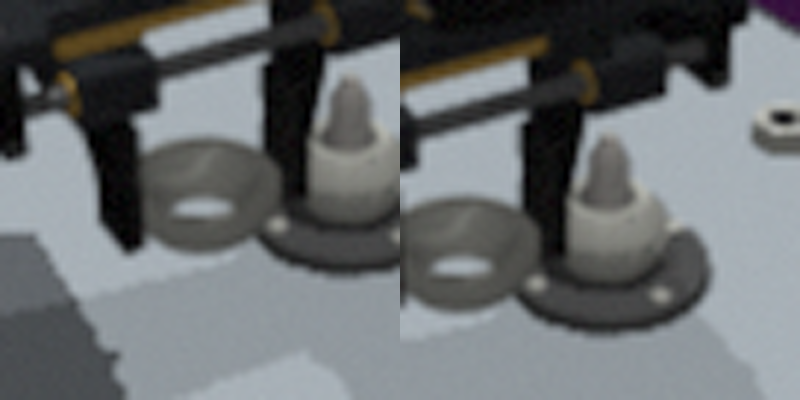

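The held washer's right edge (283) and bottom (252) match zero offset. The first washer sits rim to rim on the foot (610,240). I move over the post and lower.

Emit:
step_arm(targets="-1 -1 0 0; -2.5 -2.4 0 0; -2.5 -2.4 0 0; -2.5 -2.4 0 0; -2.5 -2.4 0 0; -2.5 -2.4 0 0; -1.6 -1.5 0 0; -1 -1 0 0; 0 0 0 0; 0 0 0 0; 0 0 0 0")

```text
time_s: 14.82
tcp_pos: [0.5814, -0.0374, 0.1543]
ee_rot: [[-0.003, -1.0, -0.003], [-1.0, 0.003, -0.0], [0.0, 0.003, -1.0]]
wrist_force: [-0.4, -1.0, -1.4]
gripper_width: 0.651
gripper_force: 30.0
```

Emit:
step_arm(targets="0 0 2 0; 0 0 2 0; 0 0 1.5 0; 0 0 0.4 0; 0 0 0 0; 0 0 0 0; 0 0 0 0")

```text
time_s: 15.4
tcp_pos: [0.5836, -0.0371, 0.098]
ee_rot: [[-0.002, -1.0, 0.002], [-1.0, 0.002, 0.0], [-0.0, -0.002, -1.0]]
wrist_force: [0.1, 0.2, -2.1]
gripper_width: 0.652
gripper_force: 30.0
```

```bash
python3 - <<'E'
from h import *
s=sense();p=s["tcp_pos"];print(p,s["wrist_force"])
ims=[]
for n in("side","top"):
    c=cams.capture(n); a,b=[int(i) for i in proj(c,p)]; k=34
    ims.append(cv2.resize(c["frame"][b-k:b+k,a-k:a+k],(400,400),interpolation=cv2.INTER_CUBIC))
cv2.imwrite("pics/post2.png",np.hstack(ims))
E
```

```text
[ 0.58356027 -0.03711978  0.09796306] [ 0.06698238  0.21249263 -2.08506562]
```

View pics/post2.png

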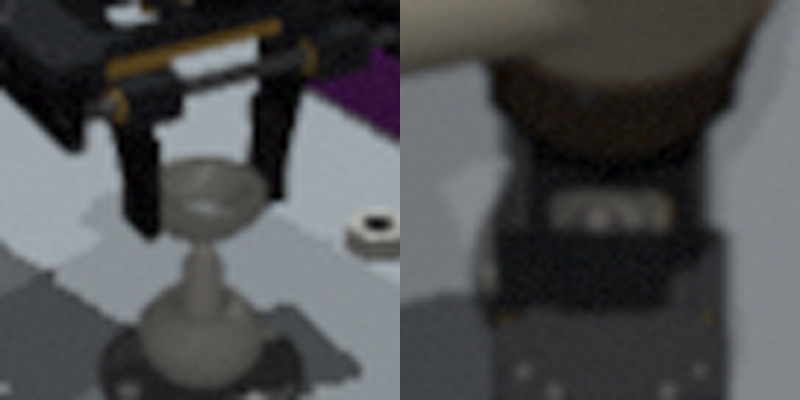

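The hole (205,207) lines up with the post (x≈204). I lower it.

Emit:
step_arm(targets="-0.1 0 1 0; 0 0 1 0; 0 0 1 0; 0 0 0.7 0; 0 0 0.3 0; 0 0 0.2 0; 0 0 0 0; 0 0 0 0; 0 0 0 0")

```text
time_s: 16.25
tcp_pos: [0.5832, -0.0358, 0.0549]
ee_rot: [[-0.002, -1.0, 0.001], [-1.0, 0.002, 0.0], [-0.0, -0.001, -1.0]]
wrist_force: [-0.4, 0.5, -2.2]
gripper_width: 0.646
gripper_force: 30.0
```

Emit:
step_arm(targets="0 0 0.1 0; 0 0 0.1 0; 0 0 0.1 0; 0 0 0 0; 0 0 0 0")

```text
time_s: 16.67
tcp_pos: [0.5829, -0.0358, 0.0518]
ee_rot: [[-0.002, -1.0, 0.0], [-1.0, 0.002, -0.0], [0.0, -0.0, -1.0]]
wrist_force: [-0.7, -0.3, 0.1]
gripper_width: 0.653
gripper_force: 30.0
```

Light contact. One more 0.5 mm, then release, rise and back off.

Emit:
step_arm(targets="0 0 0.05 0; 0 0 0 0; 0 0 0 0")

```text
time_s: 16.92
tcp_pos: [0.583, -0.0358, 0.0517]
ee_rot: [[-0.002, -1.0, 0.0], [-1.0, 0.002, -0.0], [0.0, -0.0, -1.0]]
wrist_force: [-3.0, 0.4, 5.9]
gripper_width: 0.651
gripper_force: 30.0
```

Emit:
step_arm(targets="0 0 0 0; 0 0 0 0; 0 0 0 0; 0 0 0 0; 0 0 0 0; 0 0 0 0; 0 0 0 0; 0 0 0 0", claw=8.7)

```text
time_s: 17.58
tcp_pos: [0.5828, -0.0358, 0.051]
ee_rot: [[-0.002, -1.0, -0.0], [-1.0, 0.002, -0.0], [0.0, 0.0, -1.0]]
wrist_force: [0.1, -0.2, -0.1]
gripper_width: 0.994
gripper_force: 0.0
```

Emit:
step_arm(targets="0 0 -1 0; 0 0 -2 0; 0 0 -3 0; 0 0 -3.5 0; 0 0 -3.5 0; 0 2 -2 0; 0 3 0 0; 0 3 0 0; 0 3 0 0; 0 1 0 0; 0 0 0 0; 0 0 0 0")

```text
time_s: 18.58
tcp_pos: [0.4634, -0.0355, 0.2023]
ee_rot: [[-0.002, -1.0, 0.003], [-1.0, 0.002, 0.0], [-0.0, -0.003, -1.0]]
wrist_force: [0.3, -0.6, -0.6]
gripper_width: 1.004
gripper_force: 0.0
```

```bash
python3 - <<'E'
from h import *
ims=[]
for n in("side","top"):
    c=cams.capture(n); a,b=[int(i) for i in proj(c,[.583,-.035,.04])]; k=34
    ims.append(cv2.resize(c["frame"][b-k:b+k,a-k:a+k],(400,400),interpolation=cv2.INTER_CUBIC))
cv2.imwrite("pics/end.png",np.hstack(ims))
E
```

```text
(no output)
```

View pics/end.png

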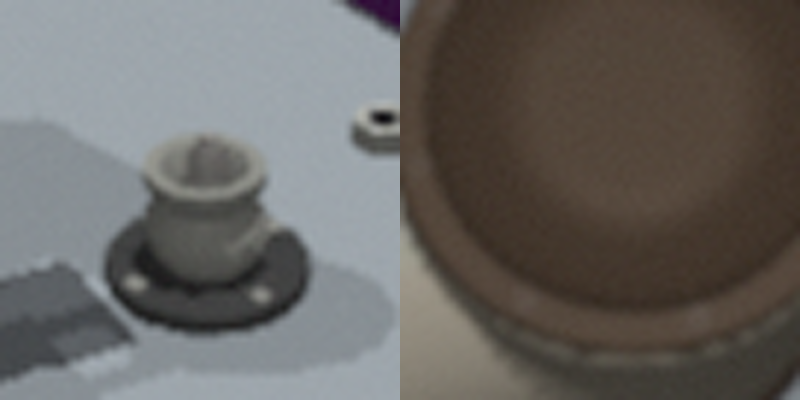

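The side view shows both washers stacked level: the dished rim is at (205,165) on top, crown to crown, with the post tip inside it at (205,145). The gripper is clear, so I hand in.

```bash
python3 -c "
from station import r
print(r.finish_job())"
```

```text
the job is handed in; nothing more can be done
None
```

Job handed in at about 19 s: the crown-up washer is on the post rim to rim, the dished-up one is crown to crown on top of it, and the last side view showed both level with the gripper clear.

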